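# Key tag out over the hatch shelf's edge

## Robot

A 6-joint arm with a two-finger parallel gripper is mounted at the origin on the work surface. World frame = base frame: x ahead of the robot, y to its left, z up, the work surface at z = 0. Lengths are in mm, angles in rad, forces in N, time in s.
With the tool pointing down it reaches from about 400 to 925 mm from the base axis. Payload 12.5 kg.
Tool frame: the origin (TCP) lies midway between the tips of the shut fingers; the grasp point (between the pads) lies 19 mm behind it (env.grip_depth is the distance from the TCP to the grasp point, in mm); z points along the fingers, y is the line along which they close (so a half turn about z gives the same grasp; the last joint's range is limited). The gripper opens to 95 mm and grips with 3 to 60 N. Pads are 20 mm wide; open, the fingers measure 119 mm over their backs; the gripper's body (75 mm by 180 mm) begins 59 mm behind the grasp point.
Start: joints at [1.194, 0.491, 1.559, -0, 1.092, -0.106], TCP at [167.171, 602.246, 214.661] pointing down, gripper open.
Joint ranges: [-3.1, 3.1], [-0.84, 2.19], [0.05, 2.79], [-1.13, 4.28], [0.06, 2.93], [-2.69, 2.69]. Speed limits (rad/s): [2.22, 2.22, 2.79, 3.14, 3.14, 3.14].

## Interface

Orientations are given as [roll, pitch, yaw] about the fixed x, y, z axes, in that order (R = Rz(yaw) Ry(pitch) Rx(roll)).
In Python, from cell import monitor, viewer, order, env gives the robot as it stands.
- The arm moves only by the tool move_arm, never from a script. Its argument "moves" is one flat list of numbers, 4 for each row, row after row: the shift along the tool's x, y, z normalised to -1 to 1, where 1 is 0.15 m, then the turn about the tool's z normalised to -1 to 1, where 1 is pi/2 rad. A call has 1 to 10 rows; each row shifts and turns the commanded pose from where the row before left it, along the tool's axes as they then stand; what a row does not reach is not made up. A row lasts 1/8 s, in which the tool goes at most 62.5 mm and 10.7 degrees, less where a joint would pass 70% of its speed; a pose out of reach is approached as far as the arm can. A call with a number of a shift or a turn outside -1 to 1 is refused whole. A call with a gripper value outside its range is refused whole. "claw" is the finger opening in mm, from 0 to 95.1, set as the call begins (left out, the last holds). The fingers move at their own pace and stop on an object; the grip force is fixed at half the most. Time passes only in rows, so rows that do not move let the fingers close. It gives the time, the measured TCP pose, the force, the opening and the grip force at its end, in the units of the state.
- monitor.state(): the state, without advancing time (a new reading comes with each control period).
- viewer.read_camera(name): name is "side" or "top" or "wrist"; returns the picture (384x512x3 uint8, red, green, blue); there is no depth.
- viewer.camera_info(name): a dict with "K" (3x3 intrinsics, pixels), "dist_coeffs" ([k1, k2, p1, p2, k3] as OpenCV has them; the pictures are not rectified), "camera_from_world" (4x4, takes a point from world to camera coordinates). Camera axes: x right, y down, z forward; pixel columns grow to the right and rows downward; lengths in mm; the calibration is good to about 2 mm. A picture is of the moment at which its call begins: read the wrist's pose just before it. camera_info takes no time and is no camera call; for the wrist camera it gives the pose at the moment of the call.
- order.job_done(): hands the job in; it is judged then, once.
The state is a dict: "t": time; "joints": joint angles; "qvel": joint speeds; "tau": joint torques, N m; "eef_pos": TCP position; "tcp_rot": TCP orientation; "ft_force": force on the tool from outside, world axes, zero at the start; "moment": the same for the moment, N m; "opening": opening from 0.0 (shut) to 1.0 (fully open); "grip_force": force on a finger pad.
Only numpy, scipy, OpenCV 4.12 (cv2) and the standard library are available. Lean on these libraries where they do the work, as an engineer would, in place of code of your own. Each camera call takes 0.05 s, during which the arm holds its last target. There are 200 camera calls.

## Task

Gently push the longer of the two wooden key tags across the terrazzo shelf until its holed end sticks straight out over the far edge, the edge away from the robot, with the whole hole beyond the edge and about a centimetre to spare, so that a key ring can be threaded through it. Slide it flat on the stone without pinching it or picking it up, leave it square to the edge with the rest of it lying on the shelf, and do not disturb anything else on the shelf.

Things in the scene. Friction and masses are not known exactly. Their poses are not given: they have to be found in the camera images.
- shelf_edge (a point): middle of the far upper edge of the terrazzo shelf: a speckled stone slab 260 mm deep, 800 mm wide, 30 mm thick, on two steel brackets, its top 100 mm above the counter. This point lies on the slab's top surface at the edge away from the robot; its x axis points level, straight out over that edge, y along the edge, z up. The shelf is fixed but stands a little elsewhere and turned in each run.
- long_tag: the longer key tag: a flat dark wooden plate 120 mm long, 60 mm wide, 7 mm thick, 30 to 75 g, lying loose on the shelf; origin at the centre of its underside, x axis along its length towards the holed end (which starts roughly towards the far edge, up to 0.25 rad askew), z up
- long_tag_hole (a point): centre of the round hole (14 mm across, right through) in the longer tag, 18 mm from its holed end, 42 mm from its middle; half-way up its thickness
- long_tag_mid (a point): middle of the longer tag, half-way up its 7 mm thickness
- short_tag: the shorter key tag, like the other but 80 mm long; origin at the centre of its underside; it must stay where it is. The two tags may change places.
- latch_box: closed brushed nickel latch box for spare keys, 64 x 90 x 40 mm high; origin at the centre of its underside
- flask: turquoise glass perfume flask with a metal cap, 26 x 46 mm, 88 mm high, upright; origin at the centre of its underside
- visor_clip: black plastic sun visor clip lying flat, about 70 x 22 x 17 mm high, length along its x; origin at its underside
- extender_a: steel tire valve extender lying on the shelf between the tags, 42 mm long along its x, 11 mm thick; origin at its underside
- extender_b: a second such valve extender, near one end of the shelf
- cedar_block: round cedar block freshener, a disc 50 mm across and 14 mm high, between the tags; origin at the centre of its underside
Things that resemble listed ones, but are neither listed nor needed, are in the scene too. Leave any green or yellow look-alike of the long_tag alone.

How it is judged (in metres and radians):
At the end, for the whole second after the job is handed in: The long tag lies flat and at rest on the shelf, its holed end out over the far edge: the hole's inner rim is 1 to 20 mm beyond the edge (hole centre 7.5 to 26.5 mm beyond it), the tag is square to the edge within 0.15 rad, and every other thing on the shelf is within 15 mm of where it started (x of long_tag_hole in the frame of shelf_edge between 0.0075 and 0.0265 m and y of long_tag_hole in the frame of shelf_edge between -0.37 and 0.37 m and z of long_tag_hole in the frame of shelf_edge between 0 and 0.007 m and angle between the x axis of long_tag and the x axis of shelf_edge, either way round below 0.15 rad and angle between long_tag's own z axis and vertical below 0.05 rad and linear speed of long_tag below 0.01 m/s and distance of each of latch_box, flask, visor_clip, extender_a, extender_b, cedar_block, short_tag from where it was at the start of the episode below 0.015 m); the robot touches nothing.
It fails at once if the long tag is lifted or carried (more than 8 mm off the stone) (z of long_tag_mid in the frame of shelf_edge above 0.0115 m).
It fails at once if the long tag is tipped up or falls from the shelf (angle between long_tag's own z axis and vertical above 0.2 rad or z of long_tag_mid in the frame of shelf_edge below -0.02 m).
It fails at once if the long tag is pinched or pressed hard (more than 40 N) (contact force between the fingers and long_tag above 40 N).
It fails at once if the short tag, key box, flask, visor clip, a valve extender or the cedar block is moved more than 15 mm (not (distance of latch_box from where it was at the start of the episode below 0.015 m) or not (distance of flask from where it was at the start of the episode below 0.015 m) or not (distance of visor_clip from where it was at the start of the episode below 0.015 m) or not (distance of extender_a from where it was at the start of the episode below 0.015 m) or not (distance of extender_b from where it was at the start of the episode below 0.015 m) or not (distance of cedar_block from where it was at the start of the episode below 0.015 m) or not (distance of short_tag from where it was at the start of the episode below 0.015 m)).
It also fails if it takes over 45 s, if anything falls off the work surface, if the arm or the gripper's body presses on something with over 40 N, if the wrist force passes 120 N, or if a joint passes its speed limit or range.

## Working session

There is one attempt and no reset: what is moved stays moved. The work goes in short steps, Python scripts to look and compute and a tool call to move; the robot and the scene stay as the last step left them, time stands still between calls to the robot, and variables do not carry over. Pictures are saved under pics/ and viewed, at most 10 in all, crops included, and the job is handed in when it is done.

Besides the shell and the picture viewer there is one more tool, called after "Emit:" as name(argument=value, ...) on one line, values as JSON. move_arm: Moves the arm, as the interface text tells. Scaled input: -1 to 1 covers 0.15 m each way for a shift and pi/2 rad each way for a turn. Its arguments: {"type":"object","properties":{"moves":{"type":"array"},"claw":{"type":"number"}},"required":["moves"]}

```bash
mkdir -p pics; python3 - <<'E'
from cell import monitor,viewer
import cv2,numpy as np
print(monitor.state())
for n in ("top","side"):
    im=viewer.read_camera(n); cv2.imwrite(f"pics/{n}0.png",im[:,:,::-1]); i=viewer.camera_info(n); print(n,i)
a=[cv2.imread(f"pics/{n}0.png") for n in("top","side")]
E
```

```text
{'t': 0.0, 'joints': array([ 1.19439108e+00,  4.91564866e-01,  1.55948715e+00,  1.15884637e-05,
        1.09165613e+00, -1.05604320e-01]), 'qvel': array([-0.00131914,  0.00053671,  0.0025149 ,  0.00221065,  0.00127865,
       -0.00056164]), 'tau': array([-3.64022606e-03, -6.12639070e+01, -2.58183968e+01,  6.91751833e-02,
        4.81904950e-02, -5.62737262e-05]), 'eef_pos': array([167.07492789, 601.99489664, 214.0454605 ]), 'tcp_rot': array([-3.14048446e+00, -1.27802443e-04,  2.87078630e+00]), 'ft_force': array([-0.20729987, -0.52552478,  0.23475297]), 'moment': array([-0.03144832,  0.01595087,  0.01326467]), 'grip_force': 0.0, 'opening': 1.0019099414752002}
top {'K': array([[475.82453968,   0.        , 254.09193429],
       [  0.        , 475.82453968, 185.4286411 ],
       [  0.        ,   0.        ,   1.        ]]), 'dist_coeffs': array([-0.16088656,  0.        ,  0.        ,  0.        ,  0.        ]), 'camera_from_world': array([[-4.08878391e-03, -9.99985975e-01, -3.36622684e-03,
         1.44553243e+01],
       [-9.85368067e-01,  4.60255192e-03, -1.70377785e-01,
         5.52242150e+02],
       [ 1.70390888e-01,  2.62033448e-03, -9.85373066e-01,
         1.42275895e+03],
       [ 0.00000000e+00,  0.00000000e+00,  0.00000000e+00,
         1.00000000e+00]])}
side {'K': array([[407.40658262,   0.        , 254.99775983],
       [  0.        , 407.40658262, 192.16939027],
       [  0.        ,   0.        ,   1.        ]]), 'dist_coeffs': array([-0.05801499,  0.        ,  0.        ,  0.        ,  0.        ]), 'camera_from_world': array([[-9.95130673e-01, -9.78746639e-02,  1.16402170e-02,
         5.33163873e+02],
       [-6.53316177e-02,  5.66560490e-01, -8.21426194e-01,
         1.02752502e+02],
       [ 7.38019256e-02, -8.18186875e-01, -5.70196031e-01,
         1.07054837e+03],
       [ 0.00000000e+00,  0.00000000e+00,  0.00000000e+00,
         1.00000000e+00]])}
```

View pics/top0.png

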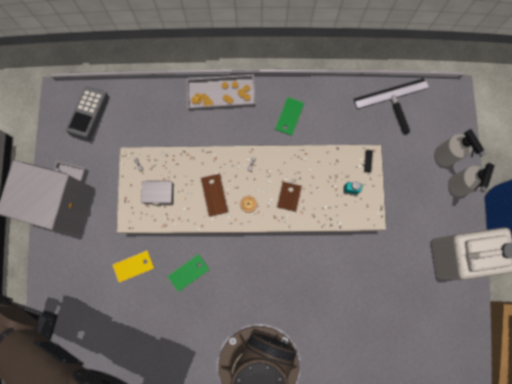

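View pics/side0.png

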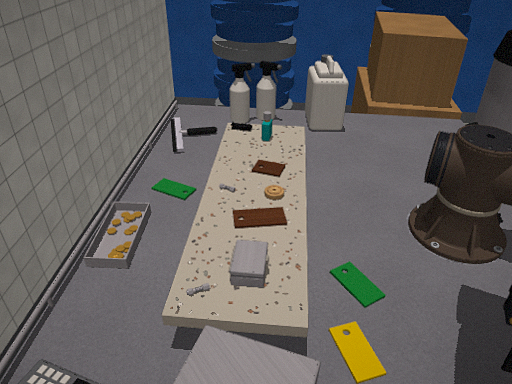

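Top view: the far shelf edge runs near row 147, from (120,148) to (383,146). There are two brown tags: one at (214,195), about 40 px long, and one at (289,196), about 27 px long. The green tags at (290,116) and (189,273) and the yellow one at (133,266) are look-alikes lying off the shelf. The longer brown tag at (214,195) fits. I'll measure it and confirm in a crop.

```bash
cat > h.py <<'E'
import cv2,numpy as np
from cell import monitor,viewer
def ray(n,uv,z,info=None):
    i=info or viewer.camera_info(n);T=i["camera_from_world"];R=T[:3,:3];c=-R.T@T[:3,3]
    p=cv2.undistortPoints(np.array(uv,float).reshape(-1,1,2),i["K"],i["dist_coeffs"]).reshape(-1,2)
    d=np.c_[p,np.ones(len(p))]@R
    return c+d*((z-c[2])/d[:,2])[:,None]
def brown(im):
    h=cv2.cvtColor(im,cv2.COLOR_BGR2HSV)
    return ((h[...,0]<14)&(h[...,1]>110)&(h[...,2]>30)&(h[...,2]<150)).astype(np.uint8)*255
def tag(im,n,box,z=107,info=None):
    m=brown(im);k=np.zeros_like(m);x0,y0,x1,y1=box;k[y0:y1,x0:x1]=m[y0:y1,x0:x1]
    c=max(cv2.findContours(k,cv2.RETR_EXTERNAL,cv2.CHAIN_APPROX_NONE)[0],key=cv2.contourArea)
    w=ray(n,c.reshape(-1,2),z,info)[:,:2]
    return cv2.minAreaRect(w.astype(np.float32)),c
E
python3 - <<'E'
from h import *
t=cv2.imread("pics/top0.png");s=cv2.imread("pics/side0.png")
for nm,b in(("long",(185,165,240,225)),("short",(270,175,310,220))):
    r,c=tag(t,"top",b);print(nm,r)
for nm,b in(("long",(225,200,295,235)),("short",(245,155,290,180))):
    r,c=tag(s,"side",b);print("side",nm,r)
# far edge: per column gradient max in top
g=cv2.cvtColor(t,cv2.COLOR_BGR2GRAY).astype(float)
pts=[]
for x in range(130,376,3):
    d=np.diff(g[138:158,x]);k=int(np.argmax(d));
    if 0<k<18:
        a,b,c=d[k-1:k+2];pts.append((x,138+k+.5+ .5*(a-c)/(a-2*b+c)))
w=ray("top",pts,100)
def fit(w,i,j):
    p=np.polyfit(w[:,i],w[:,j],1)
    for _ in range(5):
        e=w[:,j]-np.polyval(p,w[:,i]);k=abs(e)<max(1.5*np.median(abs(e)),.5);p=np.polyfit(w[k,i],w[k,j],1)
    return p,k.sum(),e[k].std()
print("top edge x=a*y+b",fit(w,1,0))
pts=[]
for y in range(150,310,3):
    xc=int(220-(y-130)*.28);d=np.diff(g2[y,xc-20:xc+20]) if 0 else np.diff(cv2.cvtColor(s,cv2.COLOR_BGR2GRAY).astype(float)[y,xc-20:xc+20])
    k=int(np.argmax(d));pts.append((xc-20+k+.5,y))
w=ray("side",pts,100);print("side edge",fit(w,1,0))
# hole of long in top/side
for n,im,b in(("top",t,(195,165,235,225)),("side",s,(228,200,292,235))):
    r,c=tag(im,n,b);f=np.zeros(im.shape[:2],np.uint8);cv2.drawContours(f,[c],-1,255,-1);f=cv2.erode(f,np.ones((3,3)))
    v=np.argwhere((f>0)&(im[...,1]>90))[:,::-1];print(n,len(v),v.mean(0) if len(v) else None, ray(n,v.mean(0),105) if len(v) else None)
a=cv2.resize(t[135:240,105:395],None,fx=2.6,fy=2.6,interpolation=3);b=cv2.resize(s[110:330,160:330],None,fx=1.4,fy=1.4,interpolation=3)
o=np.zeros((600,800,3),np.uint8);o[:a.shape[0],:a.shape[1]]=a;o[280:280+b.shape[0],:b.shape[1]]=b[:320];cv2.imwrite("pics/crop0.png",o)
E
```

```text
long ((515.1776733398438, 130.75558471679688), (113.21211242675781, 52.57615280151367), 12.51441478729248)
short ((509.6590576171875, -91.06368255615234), (51.91096496582031, 73.34261322021484), 76.86312103271484)
side long ((514.4234008789062, 132.87828063964844), (118.07543182373047, 66.12211608886719), 12.517045974731445)
side short ((508.4239501953125, -88.26326751708984), (67.0403060913086, 79.58374786376953), 77.05113220214844)
top edge x=a*y+b (array([-6.19779168e-03,  6.66380107e+02]), np.int64(61), np.float64(0.4268037268904621))
side edge (array([-7.10487991e-03,  6.65107560e+02]), np.int64(30), np.float64(0.30494766752771496))
top 26 [211.30769231 181.03846154] [[556.19873695 139.17743584 105.        ]]
side 7 [240.71428571 218.57142857] [[556.0014424  142.02637566 105.        ]]
```

View pics/crop0.png

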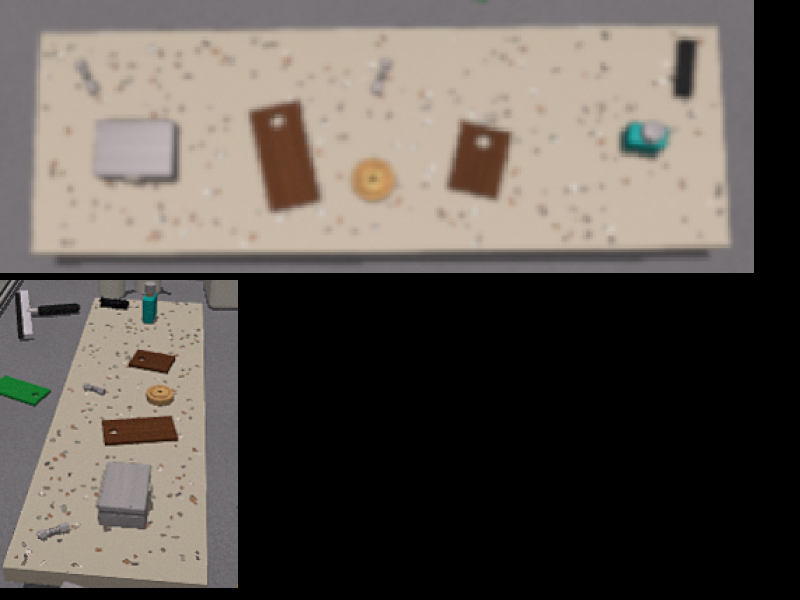

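The crop confirms it. The longer brown tag is on the left, with its hole at about (211,181) in the top view, which is (556,140) in world coordinates. It sits at yaw +0.218, and the far edge is at x≈665. The shorter tag is to the right of the cedar disc.

Plan: open the fingers to about 30 mm and use them as a two-point pusher against the rear edge. This squares the tag as it slides.

Emit:
move_arm(moves=[0, 0, 0, -0.088, 0, 0, 0, -0.088, -0.147, -0.264, 0, 0, -0.147, -0.264, 0, 0, -0.147, -0.264, 0, 0, -0.147, -0.264, 0, 0, -0.147, -0.264, 0, 0, -0.147, -0.264, 0, 0, -0.147, -0.264, 0, 0, -0.147, -0.264, 0, 0], claw=30)

```text
t: 1.35
eef_pos: [345.8, 285.1, 214.6]
tcp_rot: [3.142, -0.0, -3.136]
ft_force: [0.6, 0.6, 0.2]
opening: 0.315
grip_force: 0.0
```

Emit:
move_arm(moves=[-0.137, -0.265, 0, 0, -0.137, -0.265, 0, 0, -0.137, -0.265, 0, 0, -0.137, -0.265, 0, 0, 0, 0, 0.2, 0, 0, 0, 0.2, 0, 0, 0, 0, 0])

```text
t: 2.22
eef_pos: [427.6, 127.6, 153.3]
tcp_rot: [-3.141, -0.004, -3.136]
ft_force: [-0.6, 0.3, 0.6]
opening: 0.315
grip_force: 0.0
```

```bash
python3 - <<'E'
from h import *
print({k:monitor.state()[k] for k in("eef_pos","tcp_rot")})
for n in("side","wrist"):
    i=viewer.camera_info(n);im=viewer.read_camera(n)[:,:,::-1];cv2.imwrite(f"pics/{n}1.png",im)
    if n=="wrist":
        m=brown(im);cs=[c for c in cv2.findContours(m,0,1)[0] if cv2.contourArea(c)>500]
        for c in cs: print(cv2.boundingRect(c),cv2.minAreaRect(ray(n,c.reshape(-1,2),107,i)[:,:2].astype(np.float32)))
a=np.hstack([cv2.resize(cv2.imread(f"pics/{n}1.png"),(400,300)) for n in("side","wrist")]);cv2.imwrite("pics/b1.png",a)
E
```

```text
{'eef_pos': array([427.57108387, 127.63981278, 153.32941539]), 'tcp_rot': array([-3.1411134 , -0.00387402, -3.13631118])}
(215, 315, 81, 33) ((519.97314453125, 132.31304931640625), (29.684185028076172, 62.38628387451172), 0.42729899287223816)
(222, 246, 60, 39) ((463.30340576171875, 128.93312072753906), (30.42047882080078, 43.41872787475586), 0.3337301015853882)
```

View pics/b1.png

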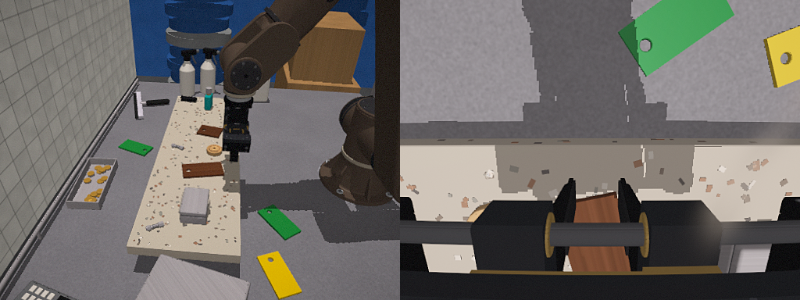

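The wrist view looks back towards the robot. It shows the tag's rear edge ahead of the fingertips, at about full-frame (250,250), centred between them and with bare stone under the fingers. Lowering to about z=103.

Emit:
move_arm(moves=[0, 0, 0.12, 0, 0, 0, 0.12, 0, 0, 0, 0.05, 0, 0, 0, 0.03, 0, 0, 0, 0.013, 0, 0, 0, 0, 0, 0, 0, 0, 0])

```text
t: 3.2
eef_pos: [428.6, 127.9, 105.0]
tcp_rot: [3.141, 0.0, -3.136]
ft_force: [-0.4, 0.8, 0.3]
opening: 0.317
grip_force: 0.0
```

Emit:
move_arm(moves=[0, 0, 0.013, 0, 0, 0, 0, 0, -0.03, 0, 0, 0, -0.03, 0, 0, 0, -0.03, 0, 0, 0, -0.03, 0, 0, 0, -0.03, 0, 0, 0, -0.03, 0, 0, 0, -0.03, 0, 0, 0, -0.03, 0, 0, 0])

```text
t: 4.45
eef_pos: [464.8, 128.1, 102.7]
tcp_rot: [3.142, 0.0, -3.136]
ft_force: [-0.9, -0.2, 0.1]
opening: 0.314
grip_force: 0.1
```

```bash
cat > m.py <<'E'
import sys
from h import *
n=sys.argv[1]
s=monitor.state();print(s["eef_pos"],s["ft_force"])
for nm,b in(("side",(170,195,300,240)),("top",(180,135,240,225))):
    im=np.ascontiguousarray(viewer.read_camera(nm)[:,:,::-1]);cv2.imwrite(f"pics/{nm}{n}.png",im)
    r,c=tag(im,nm,b);print(nm,r)
    f=np.zeros(im.shape[:2],np.uint8);cv2.drawContours(f,[cv2.convexHull(c)],-1,255,-1);f=cv2.erode(f,np.ones((3,3)))
    v=np.argwhere((f>0)&(brown(im)==0))[:,::-1];print(len(v),ray(nm,v.mean(0),105) if len(v) else None)
E
python3 m.py 2; python3 -c "
import cv2,numpy as np
a=cv2.imread('pics/side2.png')[120:320,150:350];b=cv2.imread('pics/top2.png')[130:230,150:250]
cv2.imwrite('pics/c2.png',np.hstack([cv2.resize(a,(400,400)),cv2.resize(b,(400,400))]))"
```

```text
[464.75525746 128.13421804 102.71174622] [-0.85883399 -0.23624602  0.080379  ]
side ((538.38134765625, 128.44815063476562), (118.5760498046875, 60.27522277832031), 6.499621391296387)
34 [[530.91764213 121.40244443 105.        ]]
top ((579.2119140625, 130.36447143554688), (34.01116943359375, 52.53642272949219), 7.807730197906494)
34 [[581.62164266 130.62444333 105.        ]]
```

View pics/c2.png

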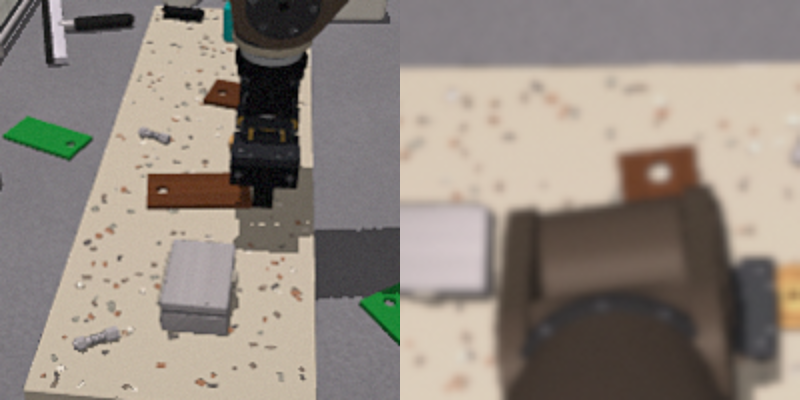

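The tag is sliding flat and squaring: yaw is down to about 7° and the hole is at x≈581. I'll keep pushing.

Emit:
move_arm(moves=[-0.035, 0, 0, 0, -0.035, 0, 0, 0, -0.035, 0, 0, 0, -0.035, 0, 0, 0, -0.035, 0, 0, 0, -0.035, 0, 0, 0, -0.035, 0, 0, 0, -0.035, 0, 0, 0, -0.035, 0, 0, 0, -0.035, 0, 0, 0])

```text
t: 5.8
eef_pos: [517.3, 128.4, 102.7]
tcp_rot: [3.142, 0.0, -3.136]
ft_force: [-0.2, 0.1, -0.1]
opening: 0.314
grip_force: 0.1
```

Emit:
move_arm(moves=[-0.03, 0, 0, 0, -0.03, 0, 0, 0, -0.03, 0, 0, 0, -0.03, 0, 0, 0, -0.03, 0, 0, 0, -0.03, 0, 0, 0, 0, 0, 0, 0])

```text
t: 6.68
eef_pos: [544.2, 128.6, 102.7]
tcp_rot: [3.141, 0.0, -3.136]
ft_force: [-0.4, 0.0, -0.2]
opening: 0.317
grip_force: 0.0
```

```bash
python3 m.py 3; python3 -c "
import cv2,numpy as np
a=cv2.imread('pics/side3.png')[120:320,150:350];b=cv2.imread('pics/top3.png')[110:210,150:250]
cv2.imwrite('pics/c3.png',np.hstack([cv2.resize(a,(400,400)),cv2.resize(b,(400,400))]))"
```

```text
[544.24907702 128.57349889 102.67551084] [-0.38380838  0.02865409 -0.16653841]
side ((615.734130859375, 120.87347412109375), (117.7563705444336, 64.70594024658203), 0.45580753684043884)
35 [[601.76034023 111.75433452 105.        ]]
top ((666.1635131835938, 118.74201202392578), (51.325645446777344, 12.453506469726562), 89.58821105957031)
0 None
```

View pics/c3.png

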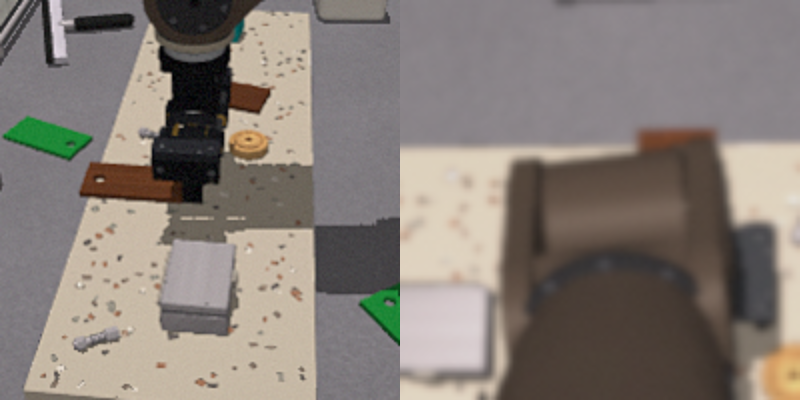

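The tag is now square, with its front end about 10 mm over the edge (front at x≈675, hole at ≈656, edge ≈665). About 25 mm remains.

Emit:
move_arm(moves=[-0.021, 0, 0, 0, -0.021, 0, 0, 0, -0.021, 0, 0, 0, -0.021, 0, 0, 0, -0.021, 0, 0, 0, -0.021, 0, 0, 0, -0.021, 0, 0, 0, -0.02, 0, 0, 0, 0, 0, 0, 0])

```text
t: 7.9
eef_pos: [569.2, 128.7, 102.7]
tcp_rot: [3.142, 0.0, -3.136]
ft_force: [-0.2, -0.7, -0.2]
opening: 0.315
grip_force: 0.0
```

Emit:
move_arm(moves=[0.05, 0, 0, 0, 0.1, 0, 0, 0, 0, 0, -0.2, 0, 0, 0, -0.3, 0, 0.3, 0, -0.2, 0, 0.35, 0, 0, 0, 0, 0.3, 0, 0, 0, 0.3, 0, 0, 0, 0.3, 0, 0, 0, 0.3, 0, 0])

```text
t: 9.15
eef_pos: [446.8, 309.2, 207.8]
tcp_rot: [3.142, 0.0, -3.136]
ft_force: [0.9, -0.6, -0.2]
opening: 0.318
grip_force: 0.0
```

```bash
cp m.py m4.py; sed -i 's/(180,135,240,225)/(180,115,240,225)/' m4.py; python3 m4.py 4; python3 -c "
import cv2,numpy as np
a=cv2.imread('pics/side4.png')[120:320,150:350];b=cv2.imread('pics/top4.png')[110:240,110:240]
cv2.imwrite('pics/c4.png',np.hstack([cv2.resize(a,(400,400)),cv2.resize(b,(400,400))]))"
```

```text
[446.79820148 309.15519858 207.82136496] [ 0.88264107 -0.56245722 -0.19252783]
side ((639.8804931640625, 121.08268737792969), (118.85116577148438, 64.7817611694336), 0.2945282459259033)
16 [[667.58778054 126.02324667 105.        ]]
top ((640.5692749023438, 118.5694808959961), (114.40657806396484, 51.54515075683594), 0.42817386984825134)
27 [[682.64458734 118.92084504 105.        ]]
```

View pics/c4.png

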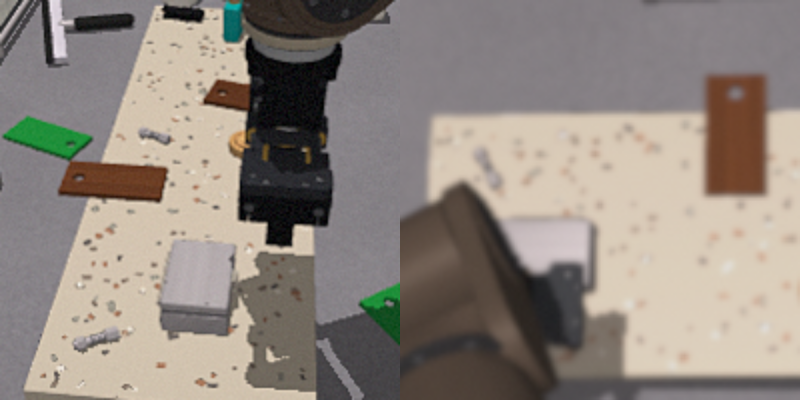

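The hole is at x≈682.5, about 17 mm beyond the edge (665). The tag is square to within 0.01 rad and lies flat, and the robot is clear of everything. Handing in.

```bash
python3 -c "
from cell import order
print(order.job_done())"
```

```text
the job is handed in; nothing more can be done
None
```

The job is handed in (no verdict was returned): the long tag lies flat and square to the far edge, with its hole centre about 17 mm beyond it; the robot is clear, and nothing else looked disturbed in the pictures.

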